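Find the binding press wheel

TASK

Three seeder press wheels stand in the rack on the potting bench, and one of them binds on its axle. Rub the top of each wheel gently with a fingertip, without leaning hard on it (well under 2 kg of force), to turn it at least an eighth of a turn and feel whether it drags. When you have tried all three, lift the binding unit out and stand it upright on the floor of the repair tray without dropping it; the two free-running units stay in their bays.

Things in the scene. Friction and masses are not known exactly. Their poses are not given: they have to be found in the camera images.
- unit_1: loose press-wheel unit, 0.4-0.6 kg: grey foot 70 (x) x 50 (y) x 10 mm with two upright cheeks 46 mm long in x, 36 mm apart over their flat outer faces (y = -18, +18), rising to 62 mm; the black wheel between them stands higher. Grip the cheeks across y, about 45 mm up. Origin: centre of underside, z up, wheel rolls along x. One of the three units binds; it may be in any bay.
- axle_1: sprung axle with the wheel of unit_1; origin: wheel centre, 52 mm above the unit's underside, axes as the unit's, axle along y. The rubber wheel is 22 mm wide and worn: radius 25 to 34 mm, different on each unit. It gives straight down against a stiff spring, 5 N per mm, at most 8 mm.
- wheel_1 (a joint): turning of unit_1's wheel, rad, unlimited, grows as its top moves to the unit's +x; starts within 0.2 of 0. Three pale stripes across the tread show it. A free wheel has almost no drag and runs on after a flick; the binding one resists with about 3.3 N at its rim, stops at once when let go, and slips under a finger pressing less than about 5 N.
- unit_2: loose press-wheel unit, 0.4-0.6 kg: grey foot 70 (x) x 50 (y) x 10 mm with two upright cheeks 46 mm long in x, 36 mm apart over their flat outer faces (y = -18, +18), rising to 62 mm; the black wheel between them stands higher. Grip the cheeks across y, about 45 mm up. Origin: centre of underside, z up, wheel rolls along x. One of the three units binds; it may be in any bay.
- axle_2: sprung axle with the wheel of unit_2; origin: wheel centre, 52 mm above the unit's underside, axes as the unit's, axle along y. The rubber wheel is 22 mm wide and worn: radius 25 to 34 mm, different on each unit. It gives straight down against a stiff spring, 5 N per mm, at most 8 mm.
- wheel_2 (a joint): turning of unit_2's wheel, rad, unlimited, grows as its top moves to the unit's +x; starts within 0.2 of 0. Three pale stripes across the tread show it. A free wheel has almost no drag and runs on after a flick; the binding one resists with about 3.3 N at its rim, stops at once when let go, and slips under a finger pressing less than about 5 N.
- unit_3: loose press-wheel unit, 0.4-0.6 kg: grey foot 70 (x) x 50 (y) x 10 mm with two upright cheeks 46 mm long in x, 36 mm apart over their flat outer faces (y = -18, +18), rising to 62 mm; the black wheel between them stands higher. Grip the cheeks across y, about 45 mm up. Origin: centre of underside, z up, wheel rolls along x. One of the three units binds; it may be in any bay.
- axle_3: sprung axle with the wheel of unit_3; origin: wheel centre, 52 mm above the unit's underside, axes as the unit's, axle along y. The rubber wheel is 22 mm wide and worn: radius 25 to 34 mm, different on each unit. It gives straight down against a stiff spring, 5 N per mm, at most 8 mm.
- wheel_3 (a joint): turning of unit_3's wheel, rad, unlimited, grows as its top moves to the unit's +x; starts within 0.2 of 0. Three pale stripes across the tread show it. A free wheel has almost no drag and runs on after a flick; the binding one resists with about 3.3 N at its rim, stops at once when let go, and slips under a finger pressing less than about 5 N.
- rack: fixed low plywood rack, 130 (x) x 340 (y) mm, holding the units; floor 12 mm above the table, and lips 12 mm high form three bays of 73 (x) x 53 (y) mm at y = -110, 0, +110 mm. Origin: centre of its underside, on the table. The units stand in the bays with their x along the rack's x.
- tray: fixed shallow aluminium repair tray, empty, open at the top, 190 (x) x 170 (y) x 35 mm high, walls and floor 5 mm thick. Origin: centre of its underside, on the table.
There are look-alikes about, which are no part of the job. What is shaped like the unit_1 but red or yellow is not meant.

How it is judged (in metres and radians):
On the way, in this order (a step that is already met when the one before it is completed fails the run):
1. each of the three wheels has been turned by 0.5 rad, all units still in their bays ((value of joint wheel_1 above 0.5 rad or value of joint wheel_1 below -0.5 rad) and (value of joint wheel_2 above 0.5 rad or value of joint wheel_2 below -0.5 rad) and (value of joint wheel_3 above 0.5 rad or value of joint wheel_3 below -0.5 rad) and distance of each of unit_1, unit_2, unit_3 from where it was at the start of the episode below 0.015 m and angle between each of unit_1, unit_2, unit_3's own z axis and vertical below 0.12 rad), for 0.05 s.
2. the binding unit is lifted out of the rack (z of unit_2 in the frame of rack above 0.045 m), for 0.05 s.
3. the binding unit stands in the repair tray (x of unit_2 in the frame of tray between -0.066 and 0.066 m and y of unit_2 in the frame of tray between -0.066 and 0.066 m and z of unit_2 in the frame of tray below 0.012 m and angle between unit_2's own z axis and vertical below 0.12 rad), for 0.2 s.
At the end, for the whole second after the job is handed in: The binding unit stands upright (within 0.12 rad) on the tray's floor (origin less than 12 mm above the tray's origin and within 66 mm of it along each tray axis), released and at rest; the two free-running units are upright within 15 mm of where they started (all of step 3 and distance of each of unit_1, unit_3 from where it was at the start of the episode below 0.015 m and angle between each of unit_1, unit_3's own z axis and vertical below 0.12 rad and linear speed of unit_2 below 0.02 m/s and contact force between the fingers and unit_2 below 0.1 N); the robot touches nothing.
It fails at once if a wheel is pressed by the fingers with more than 20 N (contact force between the fingers and axle_1 above 20 N or contact force between the fingers and axle_2 above 20 N or contact force between the fingers and axle_3 above 20 N).
It fails at once if the binding unit is dropped into the tray (lands faster than 0.7 m/s) (horizontal distance between unit_2 and tray below 0.1 m and z of unit_2 in the frame of tray below 0.03 m and linear speed of unit_2 above 0.7 m/s).
It also fails if it takes over 58 s, if anything falls off the work surface, if the arm or the gripper's body presses on something with over 40 N, if the wrist force passes 120 N, or if a joint passes its speed limit or range.

ROBOT

A 6-joint arm with a two-finger parallel gripper is mounted at the origin on the work surface. World frame = base frame: x ahead of the robot, y to its left, z up, the work surface at z = 0. Lengths are in mm, angles in rad, forces in N, time in s.
With the tool pointing down it reaches from about 350 to 975 mm from the base axis. Payload 7.1 kg.
Tool frame: the origin (TCP) lies on the mounting face of the last link; the fingertips stand 182 mm ahead of it and the grasp point (between the pads) lies 163 mm ahead of it (ctrl.tip_reach is the distance from the TCP to the fingertips, in mm); z points along the fingers, y is the direction in which the jaws open and shut (so a half turn about z gives the same grasp; the last joint's range is limited). The gripper opens to 88 mm and grips with 3 to 60 N. Pads are 20 mm wide; open, the fingers measure 115 mm over their backs; the gripper's body (75 mm by 178 mm) begins 61 mm behind the grasp point.
Start: joints at [1.217, 0.423, 1.63, -0, 1.089, -0.019], TCP at [205.331, 590.293, 404.675] pointing down, gripper open.
Joint ranges: [-3, 3], [-0.9, 2.11], [0.09, 2.58], [-1.31, 4.45], [0.11, 2.69], [-2.54, 2.54]. Speed limits (rad/s): [2.39, 2.39, 3.01, 3.14, 3.14, 3.14].

INTERFACE

Orientations are given as a rotation vector (axis times angle).
In Python, from workcell import ctrl gives the robot as it stands.
- The arm moves only by the tool jog_arm, never from a script. Its argument "steps" is a list that holds one entry, the list of rows, each a list of 7 numbers: the shift along the tool's x, y, z in m, then the turn, a rotation vector about the tool's x, y, z in degrees, then the gripper's target within -1 to 1 (shut at 1, half-way at 0, fully open at -1). A call has 1 to 20 rows; each row shifts and turns the commanded pose from where the row before left it, along the tool's axes as they then stand; what a row does not reach is not made up. A row lasts 1/12 s, in which the tool goes at most 41.7 mm and 7.16 degrees, less where a joint would pass 70% of its speed; a pose out of reach is approached as far as the arm can. A call is refused whole if a number of a shift passes 0.0417 or a number of a turn 7.16, either way. A call with a gripper value outside its range is refused whole. The fingers move at their own pace and stop on an object; the grip force is fixed at half the most. Time passes only in rows, so rows that do not move let the fingers close. It gives the time, the measured TCP pose, the force and the opening at its end, in the units of the state.
- ctrl.get_obs(): the state, without advancing time (a new reading comes with each control period).
- ctrl.get_image(name): name is "scene" or "top"; returns the picture (384x512x3 uint8, red, green, blue); there is no depth.
- ctrl.camera_info(name): a dict with "fx", "fy", "cx", "cy" (pixels), "origin" and "attitude" of the camera in the world. Camera axes: x right, y down, z forward; pixel columns grow to the right and rows downward; lengths in mm; the calibration is good to about 2 mm. A picture is of the moment at which its call begins. camera_info takes no time and is no camera call.
- ctrl.close_job(): hands the job in, once; it reports no verdict.
Trained networks look in the newest picture that a camera, given by its name, has taken for a name from the list of things; names that differ only in an ending like _2 or _b are one class to them, and where a whole thing is asked for, a point or a joint stands for the part that bears it (a point fixed in the world has none). Each returns a list of dicts, best first, with "p" (0 to 1); they miss things now and then, are a little off and sometimes report something else, mostly with a low value. They report only what shows in the picture. A call takes as long as a camera call. They do not tell look-alikes from the thing itself.
- ctrl.look_for(thing, camera): "bbox" ([left, top, right, bottom] in pixels, round what is visible of it).
- ctrl.trace(thing, camera): "pixels" (384x512 bool, what is visible of it) and "bbox" ([left, top, right, bottom] in pixels, round what is visible of it).
- ctrl.landmark_of(thing, camera): "uv" ([column, row] in pixels: a listed point, or the origin of a listed thing).
The state is a dict: "t": time; "qpos": joint angles; "qvel": joint speeds; "joint_torque": joint torques, N m; "ee_pos": TCP position; "orientation": TCP orientation; "ft_force": force on the tool from outside, world axes, zero at the start; "moment": the same for the moment, N m; "width": finger opening in mm.
Only numpy, scipy, OpenCV 4.12 (cv2) and the standard library are available. Lean on these libraries where they do the work, as an engineer would, in place of code of your own. Each camera call takes 0.05 s, during which the arm holds its last target.

## Working session

There is one attempt and no reset: what is moved stays moved. The work goes in short steps, Python scripts to look and compute and a tool call to move; the robot and the scene stay as the last step left them, time stands still between calls to the robot, and variables do not carry over. Pictures are saved under pics/ and viewed, and the job is handed in when it is done.

Besides the shell and the picture viewer there is one more tool, called after "Request:" as name(argument=value, ...), one argument or row to a line, values as JSON. jog_arm: Moves the arm, as the interface text tells. Its arguments: {"type":"object","properties":{"steps":{"type":"array"}},"required":["steps"]}

```bash
ls; mkdir -p pics; python3 - <<'E'
from workcell import ctrl
import cv2
o=ctrl.get_obs()
for k in o: print(k,o[k])
for n in("scene","top"):
    im=ctrl.get_image(n); cv2.imwrite(f"pics/{n}0.png",im[:,:,::-1])
    print(ctrl.camera_info(n))
    for th in("unit_1","axle_1","rack","tray"):
        for d in ctrl.landmark_of(th,n): print(n,th,d)
E
```

```text
pics
t 0.0
qpos [ 1.21697650e+00  4.23802024e-01  1.63070536e+00  2.46474896e-05
  1.08856213e+00 -1.90245165e-02]
qvel [-1.70326331e-03 -7.15755214e-04 -1.31505543e-03  5.24779297e-04
  7.89038023e-05  1.18791701e-03]
joint_torque [-1.10322026e-04 -5.44621825e+01 -2.73658723e+01  6.45474158e-02
  2.28841428e-02 -1.20419559e-04]
ee_pos [205.24874057 590.03557117 403.91968435]
orientation [-5.23410983e-01 -3.09738367e+00  2.27308563e-03]
ft_force [0.46390872 0.62123894 0.33246974]
moment [ 0.00703166 -0.00694809 -0.00029844]
width 88.2010648456639
{'fx': 377.24614317804446, 'fy': 377.24614317804446, 'cx': 247.84909330440314, 'cy': 191.86139244665333, 'origin': array([1051.04705171, -626.12530776,  898.41333192]), 'attitude': array([-2.3042991 , -0.79266357,  0.29295654])}
scene unit_1 {'uv': [236.3, 199.8], 'p': 0.96}
scene unit_1 {'uv': [187.2, 305.8], 'p': 0.74}
scene unit_1 {'uv': [144.5, 230.5], 'p': 0.63}
scene unit_1 {'uv': [214.4, 223.2], 'p': 0.61}
scene unit_1 {'uv': [256.8, 271.8], 'p': 0.61}
scene unit_1 {'uv': [189.6, 242.1], 'p': 0.58}
scene unit_1 {'uv': [188.1, 236.0], 
[... 491 characters left out ...]
6970042988012, 'cy': 184.45504296673138, 'origin': array([ 415.50891223,  -35.94299503, 1164.46075758]), 'attitude': array([-2.15803554,  2.11668995, -0.18329406])}
top unit_1 {'uv': [255.9, 200.4], 'p': 0.94}
top unit_1 {'uv': [337.4, 199.2], 'p': 0.88}
top unit_1 {'uv': [296.0, 197.8], 'p': 0.8}
top unit_1 {'uv': [315.5, 134.2], 'p': 0.66}
top unit_1 {'uv': [375.7, 164.0], 'p': 0.62}
top unit_1 {'uv': [347.8, 257.5], 'p': 0.6}
top axle_1 {'uv': [350.9, 259.5], 'p': 0.79}
top axle_1 {'uv': [338.8, 197.5], 'p': 0.68}
top axle_1 {'uv': [296.9, 200.6], 'p': 0.57}
top axle_1 {'uv': [385.9, 159.7], 'p': 0.52}
top axle_1 {'uv': [255.9, 195.7], 'p': 0.46}
top rack {'uv': [299.0, 203.3], 'p': 0.91}
```

```bash
python3 - <<'E'
import cv2
a=cv2.imread("pics/scene0.png");b=cv2.imread("pics/top0.png")
cv2.imwrite("pics/scene0b.png",cv2.resize(a,(768,576),interpolation=cv2.INTER_CUBIC))
cv2.imwrite("pics/top0b.png",cv2.resize(b,(768,576),interpolation=cv2.INTER_CUBIC))
E
```

```text
(no output)
```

View pics/scene0b.png

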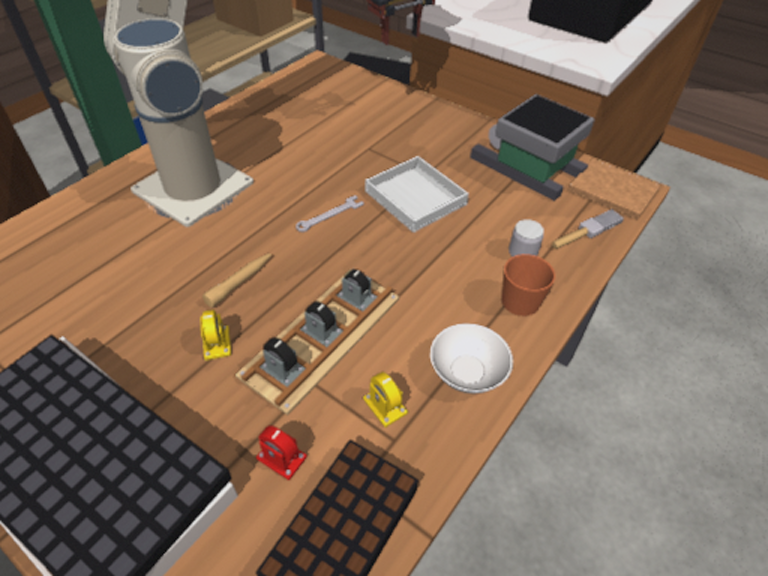

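View pics/top0b.png

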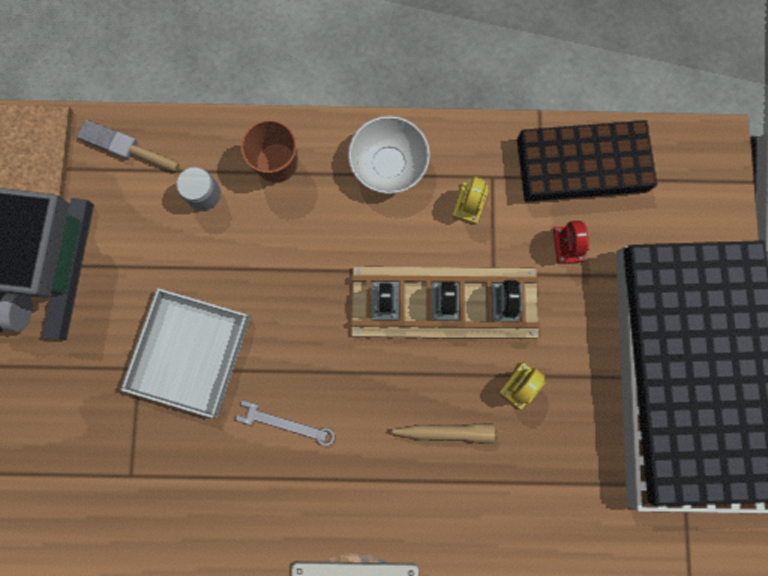

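In the top view (512 px scale) the grey units stand in the rack at about (256,200), (297,200) and (338,200). The look-alikes are yellow at (314,134), yellow at (348,257) and red at (381,162). I choose the three grey ones in the rack. Next I measure poses and check a crop.

```bash
cat > h.py <<'E'
import numpy as np, cv2
from scipy.spatial.transform import Rotation as R
from workcell import ctrl
def ray(n,uv):
    c=ctrl.camera_info(n); M=R.from_rotvec(c['attitude']).as_matrix()
    d=M@np.array([(uv[0]-c['cx'])/c['fx'],(uv[1]-c['cy'])/c['fy'],1]); return np.array(c['origin']),d
def plane(n,uv,z):
    o,d=ray(n,uv); return o+d*(z-o[2])/d[2]
def proj(n,p):
    c=ctrl.camera_info(n); M=R.from_rotvec(c['attitude']).as_matrix()
    q=M.T@(np.asarray(p,float)-c['origin']); return np.array([c['fx']*q[0]/q[2]+c['cx'],c['fy']*q[1]/q[2]+c['cy']])
def tri(a,b):
    (o1,d1),(o2,d2)=ray("scene",a),ray("top",b)
    A=np.stack([d1,-d2],1); s=np.linalg.lstsq(A,o2-o1,rcond=None)[0]
    p,q=o1+s[0]*d1,o2+s[1]*d2; return (p+q)/2,np.linalg.norm(p-q)
E
python3 - <<'E'
from h import *
S=[(189.6,242.1),(214.4,223.2),(236.3,199.8)];T=[(337.4,199.2),(296,197.8),(255.9,200.4)]
for a,b in zip(S,T): print(tri(a,b), plane("top",b,12),plane("scene",a,12))
S=[(186.7,231.7),(211.7,207.5),(237.6,187.5)];T=[(338.8,197.5),(296.9,200.6),(255.9,195.7)]
for a,b in zip(S,T): print("axle",tri(a,b),plane("top",b,64))
for th,z in(("rack",24),("tray",35)):
  for n in("top","scene"):
    ctrl.get_image(n)
    for d in ctrl.trace(th,n)[:2]:
        m=d['pixels'].astype(np.uint8); ys,xs=np.nonzero(m)
        cs,_=cv2.findContours(m,cv2.RETR_EXTERNAL,cv2.CHAIN_APPROX_NONE)
        c=max(cs,key=cv2.contourArea)[:,0]
        P=np.array([plane(n,p,z)[:2] for p in c],np.float32)
        print(th,n,d['p'],d['bbox'],m.sum(),cv2.minAreaRect(P))
b=cv2.imread("pics/top0.png")[170:250,230:365]; cv2.imwrite("pics/crop_rack.png",cv2.resize(b,None,fx=5.5,fy=5.5,interpolation=cv2.INTER_CUBIC))
b=cv2.imread("pics/scene0.png")[170:275,150:275]; cv2.imwrite("pics/crop_rack2.png",cv2.resize(b,None,fx=5.5,fy=5.5,interpolation=cv2.INTER_CUBIC))
E
```

```text
(array([ 570.0883703 , -261.79048127,   33.59194098]), np.float64(4.537953883254564)) [ 571.50874074 -267.84097194   12.        ] [ 559.71355935 -251.03034562   12.        ]
(array([ 571.65294875, -155.53630813,   10.29145171]), np.float64(5.079236980915123)) [ 573.15299086 -153.5056831    12.        ] [ 570.87622772 -158.32357133   12.        ]
(array([563.12521115, -44.31157575,   6.99619616]), np.float64(3.5978134458361)) [563.74946818 -42.99557114  12.        ] [564.70612774 -48.95543926  12.        ]
axle (array([ 566.96639473, -258.85509223,   76.8530132 ]), np.float64(0.9261860707269487)) [ 569.06396045 -261.13484454   64.        ]
axle (array([ 558.18435897, -150.30653238,   67.23148288]), np.float64(0.13947645420695992)) [ 558.65245676 -150.5923722    64.        ]
axle (array([568.20213875, -43.44485911,  66.34179129]), np.float64(2.845471504480293)) [569.53846596 -42.44631254  64.        ]
rack top 0.64 [236.3, 178.2, 362.3, 228.5] 4393 ((562.000244140625, -154.52926635742188), (129.13272094726562, 337.7608337402344), 1.1030019521713257)
rack scene 0.89 [157.2, 184.5, 264.7, 275.7] 2905 ((574.4066772460938, -158.98147583007812), (135.54241943359375, 346.9641418457031), 0.3184744119644165)
rack scene 0.22 [240.6, 105.1, 308.8, 154.0] 2006 ((466.83782958984375, 306.9149169921875), (200.3285369873047, 221.3227081298828), 76.2269515991211)
tray top 0.71 [82.4, 189.9, 166.2, 277.9] 4844 ((461.8453063964844, 306.7166748046875), (179.84176635742188, 194.11293029785156), 74.52217864990234)
tray top 0.35 [292.7, 188.8, 308.2, 211.2] 233 ((567.0213623046875, -157.94903564453125), (60.21973419189453, 29.791290283203125), 0.22890295088291168)
tray scene 0.85 [243.6, 103.6, 308.2, 154.7] 2040 ((472.212646484375, 292.7984924316406), (199.63238525390625, 221.82272338867188), 73.59093475341797)
```

View pics/crop_rack.png

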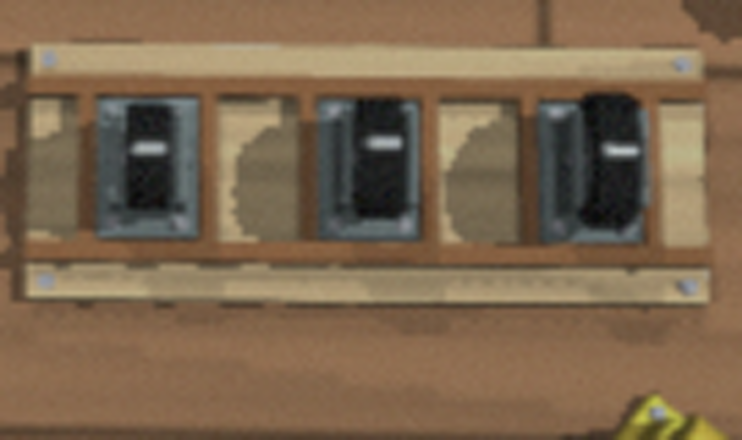

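View pics/crop_rack2.png

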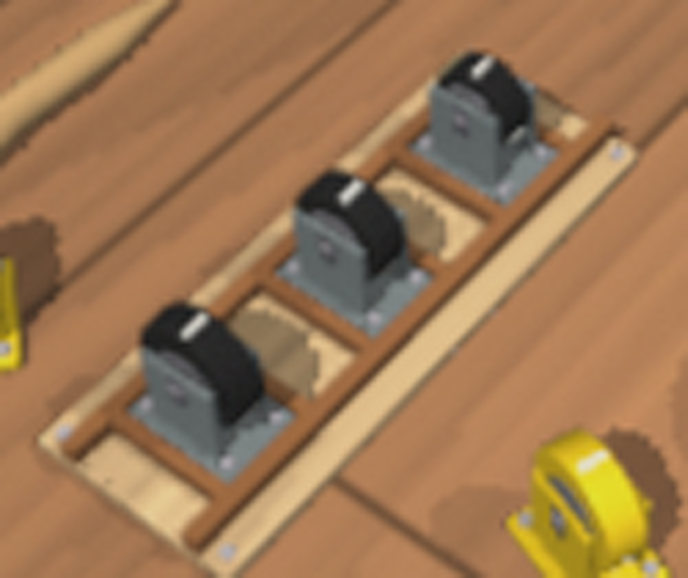

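The crops show three grey units with black wheels, one white stripe each near the top. They sit in the bays at crop centres (150,169), (370,170) and (591,171).

```bash
python3 - <<'E'
from h import *
f=lambda x,y:(x/5.5+230-.4,y/5.5+170-.4)
g=lambda x,y:(x/5.5+150-.4,y/5.5+170-.4)
for p in((149.5,168.5),(370,169.5),(591,171)): print("foot",plane("top",f(*p),22).round(1))
P=[plane("top",f(*p),24).round(1) for p in((30,47),(703,50),(25,300),(708,300))]; print(P,np.mean(P,0))
# scene: rack outer corners left(38,438) bottom(222,575) right(637,150) top hidden
for p in((38,438),(222,577),(637,150)): print("sc",plane("scene",g(*p),24).round(1))
# stripe: back-project at z~94
for n,q,L in(("top",f,((149,148),(384,143),(620,150))),("scene",g,((482,68),(351,191),(195,326)))):
  for p in L: print("stripe",n,plane(n,q(*p),94).round(1))
for a,b in zip(((482,68),(351,191),(195,326)),((149,148),(384,143),(620,150))): print("tri",tri(g(*a),f(*b)))
o=ctrl.get_obs();print(o['t'],R.from_rotvec(o['orientation']).as_matrix().round(3))
E
```

```text
foot [563.  -45.3  22. ]
foot [ 564.6 -154.9   22. ]
foot [ 566.  -264.8   22. ]
[array([622.7,  15.5,  24. ]), array([ 627.9, -321.4,   24. ]), array([496.5,  14.6,  24. ]), array([ 502.9, -321.2,   24. ])] [ 562.5   -153.125   24.   ]
sc [ 511.6 -328.6   24. ]
sc [ 636.8 -328.5   24. ]
sc [634.1   7.5  24. ]
stripe top [563.3 -44.3  94. ]
stripe top [ 567.8 -153.9   94. ]
stripe top [ 566.7 -264.1   94. ]
stripe scene [568.8 -47.5  94. ]
stripe scene [ 570.2 -154.2   94. ]
stripe scene [ 567.  -262.9   94. ]
tri (array([564.69290238, -43.81226814,  87.95896354]), np.float64(1.6078947975494384))
tri (array([ 568.57228719, -153.6030421 ,   92.01745765]), np.float64(1.4176566722694264))
tri (array([ 566.96490732, -263.56393654,   94.50432804]), np.float64(1.0825328557777067))
0.9 [[-0.944  0.329 -0.   ]
 [ 0.329  0.944  0.   ]
 [ 0.     0.    -1.   ]]
```

Request:
jog_arm(
  steps=[
    [[0,0,0,0,0,-6.7,1],[0,0,0,0,0,-6.7,1],[0,0,0,0,0,-6.6,1],[-0.017,-0.032,0.004,0,0,0,1],[-0.017,-0.032,0.004,0,0,0,1],[-0.017,-0.032,0.004,0,0,0,1],[-0.017,-0.032,0.004,0,0,0,1],[-0.017,-0.032,0.004,0,0,0,1],[-0.017,-0.032,0.004,0,0,0,1],[-0.017,-0.032,0.004,0,0,0,1],[-0.017,-0.032,0.004,0,0,0,1],[-0.017,-0.032,0.004,0,0,0,1],[-0.017,-0.032,0.004,0,0,0,1],[-0.017,-0.032,0.004,0,0,0,1],[-0.017,-0.032,0.004,0,0,0,1],[-0.017,-0.032,0.004,0,0,0,1],[-0.017,-0.032,0.004,0,0,0,1],[-0.017,-0.032,0.004,0,0,0,1],[-0.017,-0.032,0.004,0,0,0,1]],
  ],
)

```text
t: 2.48
ee_pos: [485.3, 80.5, 340.7]
orientation: [-0.022, 3.141, 0.0]
ft_force: [0.4, 0.1, 0.5]
width: 0.5
```

Request:
jog_arm(
  steps=[
    [[-0.0168,-0.0315,0.009,0,0,0,1],[-0.0168,-0.0315,0.009,0,0,0,1],[-0.0168,-0.0315,0.009,0,0,0,1],[-0.0168,-0.0315,0.009,0,0,0,1],[0,0,0,0,0,0,1],[0,0,0,0,0,0,1],[0,0,0,0,0,0,1]],
  ],
)

```text
t: 3.07
ee_pos: [553.2, -42.6, 304.5]
orientation: [0.021, -3.141, -0.0]
ft_force: [0.0, 1.1, -0.9]
width: 0.5
```

Request:
jog_arm(
  steps=[
    [[0,-0.002,0.008,0,0,0,1],[0,0,0.008,0,0,0,1],[0,0,0.008,0,0,0,1],[0,0,0,0,0,0,1],[0,0,0,0,0,0,1],[0,0,0,0,0,0,1]],
  ],
)

```text
t: 3.57
ee_pos: [553.6, -44.4, 280.6]
orientation: [0.023, -3.141, -0.0]
ft_force: [-0.2, 0.6, 0.2]
width: 0.5
```

Request:
jog_arm(
  steps=[
    [[0,0,0.001,0,0,0,1],[0,0,0.001,0,0,0,1],[0,0,0.001,0,0,0,1],[0,0,0,0,0,0,1],[0,0,0,0,0,0,1]],
  ],
)

```text
t: 3.98
ee_pos: [553.6, -44.9, 277.7]
orientation: [-0.022, 3.141, -0.0]
ft_force: [0.4, -1.4, 0.3]
width: 0.6
```

Request:
jog_arm(
  steps=[
    [[0,0,0.001,0,0,0,1],[0,0,0.001,0,0,0,1],[0,0,0,0,0,0,1]],
  ],
)

```text
t: 4.23
ee_pos: [553.6, -44.8, 275.5]
orientation: [0.022, -3.141, -0.0]
ft_force: [0.6, -0.5, -0.3]
width: 0.4
```

Request:
jog_arm(
  steps=[
    [[0,0,0.001,0,0,0,1],[0,0,0,0,0,0,1],[0,0,0,0,0,0,1]],
  ],
)

```text
t: 4.48
ee_pos: [553.6, -44.8, 274.6]
orientation: [0.022, -3.141, -0.0]
ft_force: [-0.1, -0.1, 0.1]
width: 0.3
```

Request:
jog_arm(
  steps=[
    [[0,0,0.001,0,0,0,1],[0,0,0,0,0,0,1],[0,0,0,0,0,0,1]],
  ],
)

```text
t: 4.73
ee_pos: [553.6, -44.8, 273.6]
orientation: [0.022, -3.141, -0.0]
ft_force: [1.3, 0.2, -0.9]
width: 0.6
```

Request:
jog_arm(
  steps=[
    [[0,0,0.001,0,0,0,1],[0,0,0,0,0,0,1],[0,0,0,0,0,0,1]],
  ],
)

```text
t: 4.98
ee_pos: [553.6, -44.8, 272.6]
orientation: [0.022, -3.141, -0.0]
ft_force: [-0.4, 0.4, -0.2]
width: 0.4
```

Request:
jog_arm(
  steps=[
    [[0,0,0.001,0,0,0,1],[0,0,0,0,0,0,1],[0,0,0,0,0,0,1]],
  ],
)

```text
t: 5.23
ee_pos: [553.7, -44.8, 271.8]
orientation: [-0.022, 3.141, -0.0]
ft_force: [-0.2, 0.2, 1.2]
width: 0.5
```

Request:
jog_arm(
  steps=[
    [[0,0,0.001,0,0,0,1],[0,0,0,0,0,0,1],[0,0,0,0,0,0,1]],
  ],
)

```text
t: 5.48
ee_pos: [553.8, -44.8, 271.0]
orientation: [-0.022, 3.141, -0.0]
ft_force: [-0.4, 0.1, 3.8]
width: 0.3
```

Request:
jog_arm(
  steps=[
    [[0,0,0.001,0,0,0,1],[0,0,0,0,0,0,1],[0,0,0,0,0,0,1]],
  ],
)

```text
t: 5.73
ee_pos: [554.0, -44.8, 270.2]
orientation: [-0.022, 3.14, -0.0]
ft_force: [-1.2, 0.1, 7.0]
width: 0.4
```

Request:
jog_arm(
  steps=[
    [[-0.002,0,0,0,0,0,1],[-0.003,0,0,0,0,0,1],[-0.003,0,0,0,0,0,1]],
  ],
)

```text
t: 5.98
ee_pos: [562.2, -44.7, 270.4]
orientation: [-0.022, 3.14, -0.0]
ft_force: [-0.2, 0.1, 7.5]
width: 0.4
```

Request:
jog_arm(
  steps=[
    [[-0.003,0,0,0,0,0,1],[-0.003,0,0,0,0,0,1]],
  ],
)

```text
t: 6.15
ee_pos: [568.2, -44.6, 270.4]
orientation: [-0.023, 3.14, -0.0]
ft_force: [-0.3, -0.1, 8.5]
width: 0.4
```

Request:
jog_arm(
  steps=[
    [[-0.003,0,0,0,0,0,1],[-0.003,0,0,0,0,0,1]],
  ],
)

```text
t: 6.32
ee_pos: [574.3, -44.6, 270.4]
orientation: [-0.022, 3.14, -0.0]
ft_force: [-0.0, 0.6, 7.3]
width: 0.6
```

Request:
jog_arm(
  steps=[
    [[-0.003,0,0,0,0,0,1],[-0.003,0,-0.003,0,0,0,1],[0,0,-0.01,0,0,0,1],[0,0,-0.01,0,0,0,1],[0,0,-0.01,0,0,0,1]],
  ],
)

```text
t: 6.73
ee_pos: [579.4, -44.4, 303.5]
orientation: [0.022, -3.141, -0.0]
ft_force: [0.3, 0.8, -0.9]
width: 0.3
```

```bash
cat > look.py <<'E'
import sys; from h import *
k=sys.argv[1]
a=ctrl.get_image("scene")[170:275,150:275,::-1]; b=ctrl.get_image("top")[170:250,230:365,::-1]
a=cv2.resize(a,(500,420),interpolation=cv2.INTER_CUBIC)
b=cv2.resize(b,(300,178),interpolation=cv2.INTER_CUBIC); b=np.vstack([b,np.zeros((420-178,300,3),np.uint8)])
cv2.imwrite(f"pics/{k}.png",np.hstack([a,b])); print(ctrl.get_obs()['t'])
E
python3 look.py l1
```

```text
6.8333
```

View pics/l1.png

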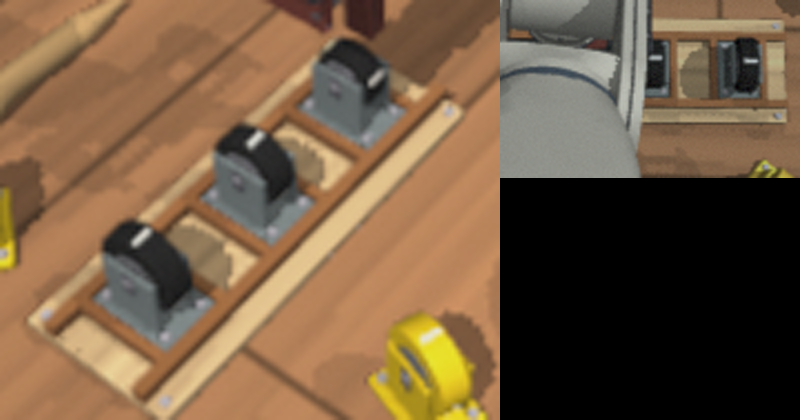

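The scene crop shows that wheel 1's stripe has moved from the top to the +x side, at (375,77), with no drag force: free. Next is the middle wheel.

Request:
jog_arm(
  steps=[
    [[0.0066,-0.0275,0,0,0,0,1],[0.0066,-0.0275,0,0,0,0,1],[0.0066,-0.0275,0,0,0,0,1],[0.0066,-0.0275,0,0,0,0,1],[0,0,0.012,0,0,0,1],[0,0,0.012,0,0,0,1],[0,0,0,0,0,0,1],[0,0,0,0,0,0,1]],
  ],
)

```text
t: 7.5
ee_pos: [554.4, -153.8, 277.5]
orientation: [0.023, -3.139, -0.002]
ft_force: [-0.5, -0.3, -0.3]
width: -0.1
```

Request:
jog_arm(
  steps=[
    [[0,0,0.001,0,0,0,1],[0,0,0.001,0,0,0,1],[0,0,0,0,0,0,1]],
  ],
)

```text
t: 7.75
ee_pos: [555.0, -154.1, 276.8]
orientation: [-0.024, 3.141, -0.0]
ft_force: [0.3, 0.3, 0.1]
width: 0.4
```

Request:
jog_arm(
  steps=[
    [[0,0,0.001,0,0,0,1],[0,0,0,0,0,0,1],[0,0,0,0,0,0,1]],
  ],
)

```text
t: 8.0
ee_pos: [554.9, -154.7, 275.8]
orientation: [-0.023, 3.141, -0.0]
ft_force: [-0.1, 1.0, -0.1]
width: 0.5
```

Request:
jog_arm(
  steps=[
    [[0,0,0.001,0,0,0,1],[0,0,0,0,0,0,1],[0,0,0,0,0,0,1]],
  ],
)

```text
t: 8.25
ee_pos: [554.9, -154.8, 274.9]
orientation: [-0.022, 3.141, -0.0]
ft_force: [0.4, 0.3, 3.6]
width: 0.8
```

Request:
jog_arm(
  steps=[
    [[0,0,0.001,0,0,0,1],[0,0,0,0,0,0,1],[0,0,0,0,0,0,1]],
  ],
)

```text
t: 8.5
ee_pos: [554.9, -154.8, 274.1]
orientation: [-0.022, 3.141, -0.0]
ft_force: [-0.8, 0.9, 5.9]
width: 0.7
```

Request:
jog_arm(
  steps=[
    [[-0.002,0,0,0,0,0,1],[-0.003,0,0,0,0,0,1],[-0.003,0,0,0,0,0,1]],
  ],
)

```text
t: 8.75
ee_pos: [562.4, -154.7, 274.0]
orientation: [0.022, -3.14, -0.0]
ft_force: [-3.3, 0.8, 7.3]
width: 0.5
```

Request:
jog_arm(
  steps=[
    [[-0.003,0,0,0,0,0,1],[-0.003,0,0,0,0,0,1]],
  ],
)

```text
t: 8.92
ee_pos: [568.5, -154.7, 274.0]
orientation: [0.022, -3.14, -0.0]
ft_force: [-2.7, 0.5, 7.6]
width: 0.6
```

Drag of about 3 N: this is probably the binding one. I finish the stroke and lift.

Request:
jog_arm(
  steps=[
    [[-0.003,0,0,0,0,0,1],[-0.003,0,0,0,0,0,1],[-0.003,0,0,0,0,0,1]],
  ],
)

```text
t: 9.17
ee_pos: [577.5, -154.5, 273.9]
orientation: [0.022, -3.14, -0.0]
ft_force: [-2.8, 0.3, 5.7]
width: 0.6
```

Request:
jog_arm(
  steps=[
    [[0,0,-0.005,0,0,0,1],[0,0,-0.01,0,0,0,1],[0,0,-0.01,0,0,0,1],[0,0,-0.005,0,0,0,1]],
  ],
)

```text
t: 9.5
ee_pos: [578.1, -154.6, 305.4]
orientation: [-0.022, 3.14, -0.001]
ft_force: [0.4, 0.6, 0.1]
width: 0.9
```

```bash
python3 look.py l2
```

```text
9.6
```

View pics/l2.png

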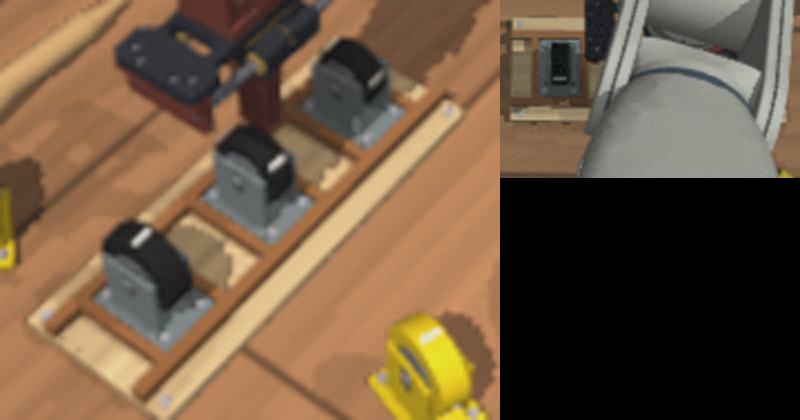

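```bash
python3 - <<'E'
from h import *
for a in(-.2,0,.1,.2,.4,.6,.8,1):
    p=proj("scene",[566+29*np.sin(a),-154.5,64+29*np.cos(a)]); print(a,(p-[150,170])*4)
E
```

```text
-0.2 [242.74481983 132.15220726]
0 [248.91871958 135.55311936]
0.1 [252.07296329 137.67053756]
0.2 [255.22764917 140.03804666]
0.4 [261.40399913 145.42205312]
0.6 [267.18405083 151.4779936 ]
0.8 [272.32140192 157.94762758]
1 [276.59945099 164.55471633]
```

Wheel 2's stripe now reads about 0.95 rad (from about 0.15) and stopped at once. Next is the third wheel.

Request:
jog_arm(
  steps=[
    [[0.006,-0.0274,0,0,0,0,1],[0.006,-0.0274,0,0,0,0,1],[0.006,-0.0274,0,0,0,0,1],[0.006,-0.0274,0,0,0,0,1],[0,0,0.011,0,0,0,1],[0,0,0.01,0,0,0,1],[0,0,0,0,0,0,1],[0,0,0,0,0,0,1]],
  ],
)

```text
t: 10.27
ee_pos: [555.1, -263.3, 281.4]
orientation: [0.023, -3.139, -0.002]
ft_force: [-0.6, -0.0, 0.4]
width: 0.2
```

Request:
jog_arm(
  steps=[
    [[0,0,0.001,0,0,0,1],[0,0,0.001,0,0,0,1],[0,0,0,0,0,0,1]],
  ],
)

```text
t: 10.52
ee_pos: [555.7, -263.7, 280.8]
orientation: [-0.024, 3.141, -0.0]
ft_force: [-0.2, -0.4, 0.4]
width: 0.8
```

Request:
jog_arm(
  steps=[
    [[0,0,0.001,0,0,0,1],[0,0,0,0,0,0,1],[0,0,0,0,0,0,1]],
  ],
)

```text
t: 10.77
ee_pos: [555.4, -264.3, 279.8]
orientation: [-0.023, 3.141, -0.0]
ft_force: [-0.5, 0.3, -0.0]
width: 0.5
```

Request:
jog_arm(
  steps=[
    [[0,0,0.001,0,0,0,1],[0,0,0,0,0,0,1],[0,0,0,0,0,0,1]],
  ],
)

```text
t: 11.02
ee_pos: [555.4, -264.5, 278.8]
orientation: [-0.022, 3.141, -0.0]
ft_force: [-1.0, 0.8, 0.2]
width: 0.2
```

Request:
jog_arm(
  steps=[
    [[0,0,0.001,0,0,0,1],[0,0,0,0,0,0,1],[0,0,0,0,0,0,1]],
  ],
)

```text
t: 11.27
ee_pos: [555.5, -264.5, 278.0]
orientation: [-0.022, 3.141, -0.0]
ft_force: [0.9, -0.2, 3.6]
width: 0.5
```

Request:
jog_arm(
  steps=[
    [[0,0,0.001,0,0,0,1],[0,0,0,0,0,0,1],[0,0,0,0,0,0,1]],
  ],
)

```text
t: 11.52
ee_pos: [555.6, -264.5, 277.3]
orientation: [-0.022, 3.14, -0.001]
ft_force: [0.5, 1.0, 6.7]
width: 0.1
```

Request:
jog_arm(
  steps=[
    [[-0.002,0,0,0,0,0,1],[-0.003,0,0,0,0,0,1],[-0.003,0,0,0,0,0,1]],
  ],
)

```text
t: 11.77
ee_pos: [563.8, -264.4, 277.5]
orientation: [-0.022, 3.14, -0.001]
ft_force: [0.6, 0.2, 7.7]
width: 0.5
```

Request:
jog_arm(
  steps=[
    [[-0.003,0,0,0,0,0,1],[-0.003,0,0,0,0,0,1],[-0.003,0,0,0,0,0,1]],
  ],
)

```text
t: 12.02
ee_pos: [572.9, -264.3, 277.5]
orientation: [-0.022, 3.14, -0.001]
ft_force: [0.1, 0.8, 6.5]
width: 0.6
```

Request:
jog_arm(
  steps=[
    [[-0.003,0,0,0,0,0,1],[-0.003,0,0,0,0,0,1],[-0.003,0,-0.003,0,0,0,1],[0,0,-0.01,0,0,0,1],[0,0,-0.01,0,0,0,1],[0,0,-0.01,0,0,0,1]],
  ],
)

```text
t: 12.52
ee_pos: [581.1, -264.0, 310.4]
orientation: [0.022, -3.141, -0.0]
ft_force: [1.0, -0.0, -0.5]
width: 0.5
```

```bash
python3 look.py l3
```

```text
12.6167
```

View pics/l3.png

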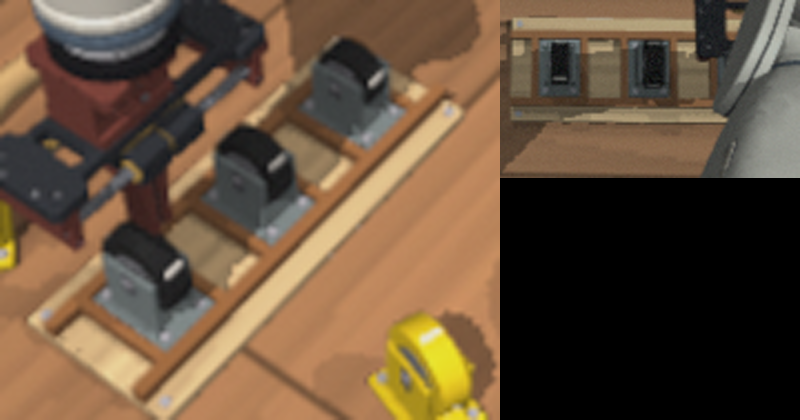

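All three are turned; unit 3 showed no drag, so unit 2 (the middle bay) binds. I move over it and open the gripper.

Request:
jog_arm(
  steps=[
    [[0.0035,0.0274,0,0,0,0,-0.5],[0.0035,0.0274,0,0,0,0,-0.5],[0.0035,0.0274,0,0,0,0,-0.5],[0.0036,0.0274,0,0,0,0,-0.5],[0,0,0,0,0,0,-0.5],[0,0,0,0,0,0,-0.5],[0,0,0,0,0,0,-0.5]],
  ],
)

```text
t: 13.2
ee_pos: [565.9, -154.9, 309.9]
orientation: [-0.023, 3.141, -0.001]
ft_force: [0.6, -0.7, 0.1]
width: 43.6
```

```bash
python3 look.py l4
```

```text
13.3
```

View pics/l4.png

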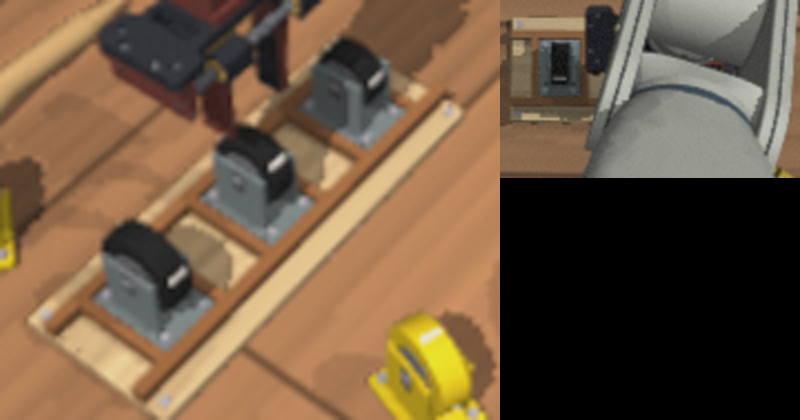

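Fingers straddle the middle unit's wheel at about (215..270, 110). I go down.

Request:
jog_arm(
  steps=[
    [[0,0,0,0,0,0,-0.6],[0,0,0,0,0,0,-0.6],[0,0,0,0,0,0,-0.6],[0,0,0,0,0,0,-0.6]],
  ],
)

```text
t: 13.63
ee_pos: [565.7, -155.1, 309.6]
orientation: [0.021, -3.141, -0.0]
ft_force: [0.3, 0.1, -0.2]
width: 70.3
```

Request:
jog_arm(
  steps=[
    [[0,0,0.015,0,0,0,-0.6],[0,0,0.015,0,0,0,-0.6],[0,0,0.01,0,0,0,-0.6],[0,0,0,0,0,0,-0.6]],
  ],
)

```text
t: 13.97
ee_pos: [564.9, -154.5, 267.6]
orientation: [0.022, -3.138, -0.002]
ft_force: [0.2, 0.4, -0.4]
width: 70.4
```

Request:
jog_arm(
  steps=[
    [[0,0,0.01,0,0,0,-0.6],[0,0,0.01,0,0,0,-0.6],[0,0,0.01,0,0,0,-0.6],[0,0,0.01,0,0,0,-0.6],[0,0,0.01,0,0,0,-0.6],[0,0,0,0,0,0,-0.6],[0,0,0,0,0,0,-0.6]],
  ],
)

```text
t: 14.55
ee_pos: [565.5, -154.6, 218.8]
orientation: [0.022, -3.14, -0.001]
ft_force: [-0.4, 0.6, 0.5]
width: 70.3
```

Request:
jog_arm(
  steps=[
    [[0,0,0,0,0,0,1],[0,0,0,0,0,0,1],[0,0,0,0,0,0,1],[0,0,0,0,0,0,1],[0,0,0,0,0,0,1],[0,0,0,0,0,0,1],[0,0,0,0,0,0,1],[0,0,0,0,0,0,1]],
  ],
)

```text
t: 15.22
ee_pos: [565.8, -154.4, 220.0]
orientation: [-0.022, 3.141, 0.0]
ft_force: [-1.7, 2.5, 6.1]
width: 35.5
```

Request:
jog_arm(
  steps=[
    [[0,0,-0.005,0,0,0,1],[0,0,-0.005,0,0,0,1],[0,0,-0.01,0,0,0,1],[0,0,-0.015,0,0,0,1],[0,0,-0.02,0,0,0,1],[0,0,-0.02,0,0,0,1],[0,0,-0.02,0,0,0,1],[0,0,-0.015,0,0,0,1],[0,0,0,0,0,0,1]],
  ],
)

```text
t: 15.97
ee_pos: [566.6, -155.1, 333.4]
orientation: [-0.022, 3.136, -0.003]
ft_force: [0.5, -0.2, -5.8]
width: 36.1
```

```bash
python3 look.py l5; python3 - <<'E'
from h import *
a=cv2.imread("pics/top0.png")[180:290,70:180]
cv2.imwrite("pics/trayc.png",cv2.resize(a,(550,550),interpolation=cv2.INTER_CUBIC))
E
```

```text
16.0667
```

View pics/l5.png

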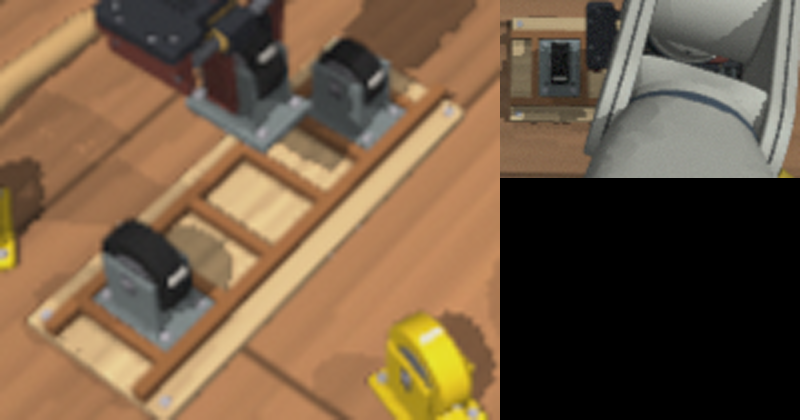

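View pics/trayc.png

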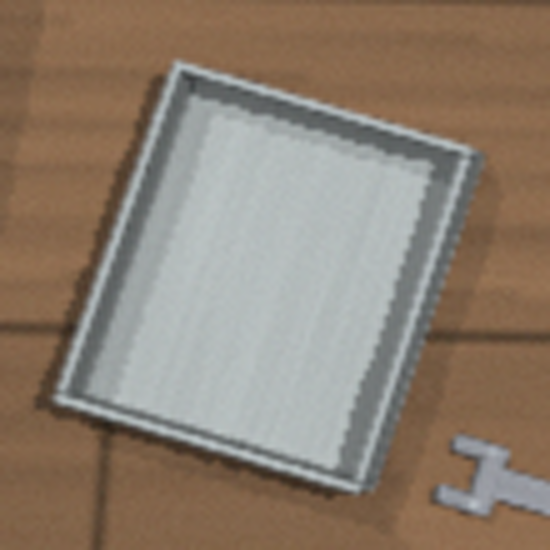

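Unit 2 is held clear, its bay is empty, and the other two are in place. Tray rim corners in the crop are (178,66), (472,152), (62,400) and (362,490).

```bash
python3 - <<'E'
from h import *
P=np.array([plane("top",(x/5+70-.4,y/5+180-.4),35) for x,y in((178,66),(472,152),(62,400),(362,490))])
print(P.round(1),P.mean(0)); 
e1=P[0]-P[2];e2=P[1]-P[0];print(np.linalg.norm(e1),np.degrees(np.arctan2(e1[1],e1[0])),np.linalg.norm(e2),np.degrees(np.arctan2(-e2[1],-e2[0])))
E
```

```text
[[573.5 364.5  35. ]
 [530.  203.4  35. ]
 [394.9 411.7  35. ]
 [351.5 251.2  35. ]] [462.47047302 307.72163029  35.        ]
184.68185644215973 -14.79016752262549 166.86974475983448 74.88949490173013
```

Request:
jog_arm(
  steps=[
    [[0.003,0.015,0,0,0,0,1],[0.006,0.03,0,0,0,0,1],[0.006,0.03,0,0,0,0,1],[0.006,0.03,0,0,0,0,1],[0.006,0.03,0,0,0,0,1],[0.006,0.03,0,0,0,0,1],[0.006,0.03,0,0,0,0,1],[0.006,0.03,0,0,0,0,1],[0.006,0.03,0,0,0,0,1],[0.006,0.03,0,0,0,0,1],[0.006,0.03,0,0,0,0,1],[0.006,0.03,0,0,0,0,1],[0.006,0.03,0,0,0,0,1],[0.006,0.03,0,0,0,0,1],[0.006,0.03,0,0,0,0,1],[0.006,0.03,0,0,0,0,1],[0.003,0.015,0,0,0,0,1],[0,0,0,0,0,5,1],[0,0,0,0,0,5,1],[0,0,0,0,0,5,1]],
  ],
)

```text
t: 17.73
ee_pos: [461.4, 324.5, 327.9]
orientation: [-0.392, -3.114, 0.004]
ft_force: [1.3, 0.1, -4.5]
width: 36.0
```

Request:
jog_arm(
  steps=[
    [[0,0,0,0,0,0,1],[0,0,0,0,0,0,1]],
  ],
)

```text
t: 17.9
ee_pos: [462.0, 323.9, 328.4]
orientation: [-0.383, -3.116, 0.003]
ft_force: [-0.2, -1.0, -5.4]
width: 35.9
```

```bash
cat > look2.py <<'E'
import sys; from h import *
k=sys.argv[1]
a=ctrl.get_image("scene")[60:170,220:340,::-1]; b=ctrl.get_image("top")[170:300,60:200,::-1]
f=lambda x:cv2.resize(x,(400,366),interpolation=cv2.INTER_CUBIC)
cv2.imwrite(f"pics/{k}.png",np.hstack([f(a),f(b)])); o=ctrl.get_obs();print(o['t'],R.from_rotvec(o['orientation']).as_matrix().round(3),o['ee_pos'],o['qpos'])
E
python3 look2.py m1
```

```text
18.0 [[-0.97   0.243 -0.001]
 [ 0.243  0.97  -0.001]
 [ 0.001 -0.001 -1.   ]] [462.4241476  323.85259038 328.9329242 ] [ 5.89864360e-01  4.35611119e-01  1.81876515e+00  4.11604534e-05
  8.88689458e-01 -7.35803630e-01]
```

View pics/m1.png

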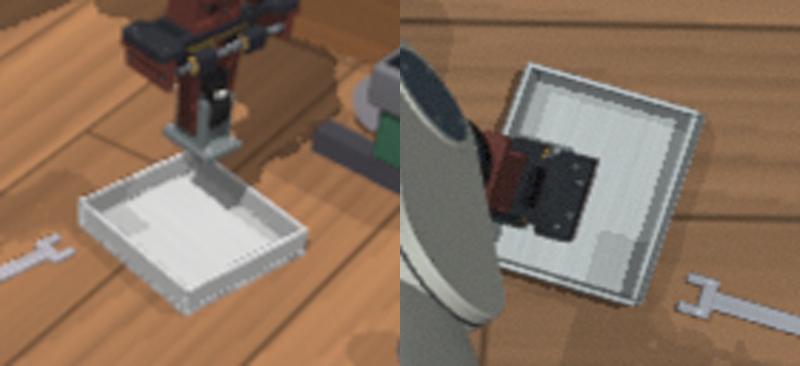

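Request:
jog_arm(
  steps=[
    [[-0.002,-0.008,0,0,0,0,1],[-0.002,-0.0075,0,0,0,0,1],[0,0,0.01,0,0,0,1],[0,0,0.02,0,0,0,1],[0,0,0.02,0,0,0,1],[0,0,0.02,0,0,0,1],[0,0,0.015,0,0,0,1],[0,0,0.01,0,0,0,1],[0,0,0.005,0,0,0,1],[0,0,0,0,0,0,1],[0,0,0,0,0,0,1]],
  ],
)

```text
t: 18.92
ee_pos: [463.2, 307.9, 229.9]
orientation: [0.388, 3.117, 0.0]
ft_force: [-0.3, -0.4, -5.7]
width: 35.8
```

```bash
python3 look2.py m2
```

```text
19.0167 [[-0.97   0.245  0.001]
 [ 0.245  0.97   0.001]
 [-0.001  0.001 -1.   ]] [463.35157311 308.15540905 230.54965919] [ 5.65497440e-01  5.81911808e-01  1.87500457e+00  2.53431406e-05
  6.82965982e-01 -7.57770137e-01]
```

View pics/m2.png

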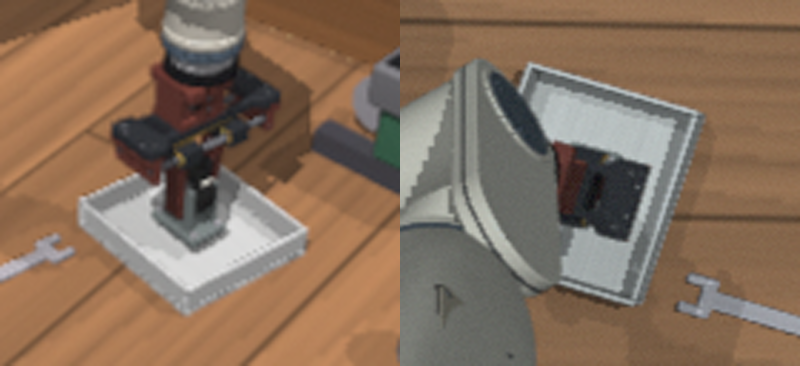

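The unit hangs in the middle of the tray, upright, in the scene crop around (190,220). It is about 17 mm above the floor, so I lower it gently.

Request:
jog_arm(
  steps=[
    [[0,0,0.004,0,0,0,1],[0,0,0.004,0,0,0,1],[0,0,0.003,0,0,0,1],[0,0,0.002,0,0,0,1],[0,0,0,0,0,0,1],[0,0,0,0,0,0,1]],
  ],
)

```text
t: 19.52
ee_pos: [462.9, 307.9, 216.5]
orientation: [-0.388, -3.117, 0.0]
ft_force: [0.7, 0.2, -4.4]
width: 35.7
```

Request:
jog_arm(
  steps=[
    [[0,0,0.001,0,0,0,1],[0,0,0.001,0,0,0,1],[0,0,0,0,0,0,1],[0,0,0,0,0,0,1]],
  ],
)

```text
t: 19.85
ee_pos: [462.9, 307.9, 214.7]
orientation: [-0.388, -3.118, 0.0]
ft_force: [-0.2, -0.6, -5.2]
width: 36.0
```

Request:
jog_arm(
  steps=[
    [[0,0,0.001,0,0,0,1],[0,0,0,0,0,0,1],[0,0,0,0,0,0,1]],
  ],
)

```text
t: 20.1
ee_pos: [462.9, 307.9, 213.6]
orientation: [-0.388, -3.118, 0.0]
ft_force: [0.5, 0.2, -5.7]
width: 36.1
```

Request:
jog_arm(
  steps=[
    [[0,0,0.001,0,0,0,1],[0,0,0,0,0,0,1],[0,0,0,0,0,0,1]],
  ],
)

```text
t: 20.35
ee_pos: [463.0, 308.0, 213.0]
orientation: [0.388, 3.117, 0.0]
ft_force: [-1.5, -0.4, 0.5]
width: 35.7
```

Request:
jog_arm(
  steps=[
    [[0,0,0.001,0,0,0,1],[0,0,0,0,0,0,1],[0,0,0,0,0,0,1]],
  ],
)

```text
t: 20.6
ee_pos: [463.0, 308.0, 213.0]
orientation: [0.388, 3.117, 0.0]
ft_force: [-4.0, -3.1, 13.0]
width: 35.8
```

Landed (Fz +13 N). I ease up 1 mm, release and retreat.

Request:
jog_arm(
  steps=[
    [[0,0,-0.001,0,0,0,1],[0,0,0,0,0,0,1],[0,0,0,0,0,0,-0.6],[0,0,0,0,0,0,-0.6],[0,0,0,0,0,0,-0.6],[0,0,0,0,0,0,-0.6],[0,0,0,0,0,0,-0.6],[0,0,0,0,0,0,-0.6],[0,0,0,0,0,0,-0.6],[0,0,0,0,0,0,-0.6]],
  ],
)

```text
t: 21.43
ee_pos: [462.9, 307.9, 212.7]
orientation: [-0.388, -3.118, 0.0]
ft_force: [-0.8, -0.2, 0.8]
width: 70.1
```

Request:
jog_arm(
  steps=[
    [[0,0,-0.01,0,0,0,-0.6],[0,0,-0.02,0,0,0,-0.6],[0,0,-0.02,0,0,0,-0.6],[0,0,-0.02,0,0,0,-0.6],[0,0,-0.03,0,0,0,-0.6],[0,0,-0.03,0,0,0,-0.6],[0,0,-0.03,0,0,0,-0.6],[0.03,0,0,0,0,0,-0.6],[0.03,0,0,0,0,0,-0.6],[0,0,0,0,0,0,-0.6],[0,0,0,0,0,0,-0.6]],
  ],
)

```text
t: 22.35
ee_pos: [403.7, 322.8, 373.6]
orientation: [0.385, 3.117, 0.001]
ft_force: [-0.1, 0.2, -0.4]
width: 70.4
```

```bash
python3 look2.py m3; python3 look.py l6
```

```text
22.45 [[-0.97   0.245  0.001]
 [ 0.245  0.97   0.001]
 [-0.001  0.001 -1.   ]] [405.12104533 322.75511309 373.2247296 ] [ 6.49782807e-01  3.08946352e-01  1.89090475e+00 -2.05201607e-04
  9.40656824e-01 -6.73825569e-01]
22.55
```

View pics/m3.png

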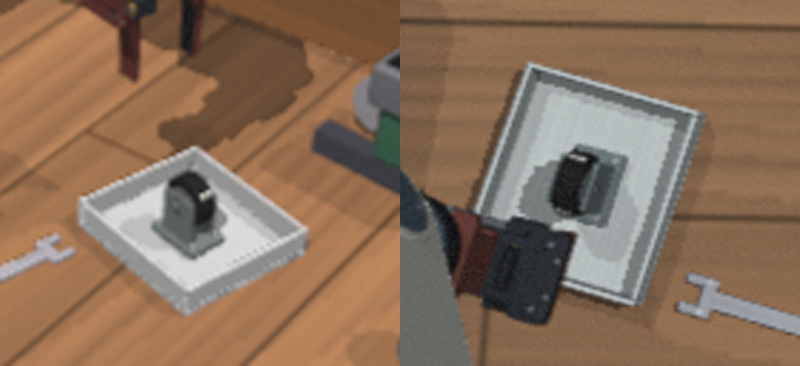

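View pics/l6.png

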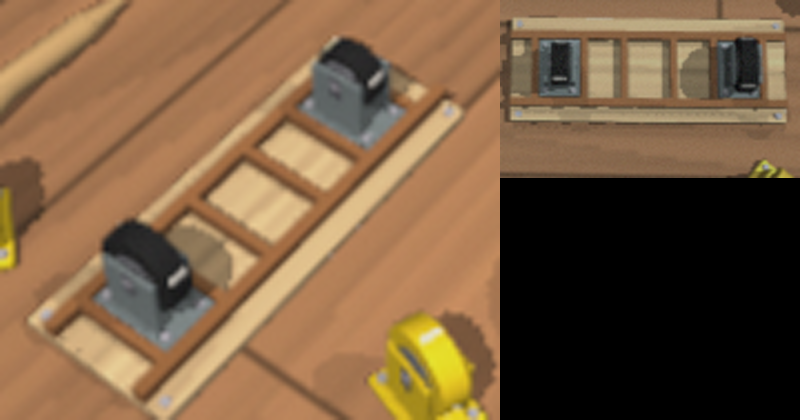

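```bash
python3 - <<'E'
from h import *
for nm,c,r in(("A",(565,-44.5),25.6),("C",(566.7,-264.2),32)):
  for a in(0,.4,.6,.8,1):
    p=proj("scene",[c[0]+r*np.sin(a),c[1],64+r*np.cos(a)]); print(nm,a,((p-[150,170])*4).round(1))
ctrl.close_job()
E
```

```text
A 0 [347.6  47.2]
A 0.4 [358.2  55.2]
A 0.6 [363.   60.3]
A 0.8 [367.2  65.8]
A 1 [370.6  71.4]
C 0 [138.1 234.6]
C 0.4 [152.4 246.5]
C 0.6 [159.2 253.6]
C 0.8 [165.3 261.1]
C 1 [170.6 268.6]
the job is handed in; nothing more can be done
```

The binding unit was the one in the middle bay. It now stands upright in the repair tray and the job is handed in at about 22.6 s; no verdict was reported.

- **Feeling the wheels:** I rubbed each wheel with closed fingertips at about 7–8.5 N (highest reading 8.5 N). The middle wheel dragged with about 3 N along the stroke. The two outer wheels showed no drag above the roughly 1 N sensor noise.
- **Turning angles:** The stripes in the pictures put all three wheels at about 0.9 rad or more, past the 0.5 rad needed. I did the stripe check on the two outer wheels only just before handing in.
- **Moving the unit:** I gripped it across the cheeks, carried it to the tray centre and lowered it in 1 mm steps until it touched. The floor contact peaked at 13 N. Then I released it and backed the arm away.
- **Last pictures:** The unit is upright near the tray centre and the gripper is clear of it. The two outer units are still in their bays.
- **What did not match:** I did not see the outer wheels run on after the strokes. The finger had nearly stopped on them before lifting, so I judged by the drag force alone.

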